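Slide a test coupon under the spring clip of a measuring fixture

ROBOT

A 7-joint arm with a two-finger parallel gripper is mounted at the origin on the work surface. World frame = base frame: x ahead of the robot, y to its left, z up, the work surface at z = 0. Lengths are in mm, angles in degrees, forces in N, time in s.
With the tool pointing down it reaches from about 400 to 850 mm from the base axis. Payload 4.5 kg.
Tool frame: the origin (TCP) lies on the mounting face of the last link; the fingertips stand 173 mm ahead of it and the grasp point (between the pads) lies 155 mm ahead of it; z points along the fingers, y is the direction in which the jaws open and shut (so a half turn about z gives the same grasp; the last joint's range is limited). The gripper opens to 85 mm and grips with 20 to 120 N. Pads are 22 mm wide; open, the fingers measure 114 mm over their backs; the gripper's body (76 mm by 85 mm) begins 54 mm behind the grasp point. The pads swing forward as they close: fully open they stand 13 mm farther back than shut.
Start: joints at [74.473, 39.483, -11.15, 89.685, 9.013, 51.709, -12.324], TCP at [187.587, -596.195, 404.717] pointing down, gripper open.
Joint ranges: [-172.22, 172.22], [-26.19, 119.32], [-84.43, 86.54], [7.71, 146.69], [-57.33, 237.33], [2.42, 119.75], [-152.13, 152.13]. Speed limits (degrees/s): [147.25, 147.25, 180, 180, 180, 180, 180].

INTERFACE

Orientations are given as [roll, pitch, yaw] about the fixed x, y, z axes, in that order (R = Rz(yaw) Ry(pitch) Rx(roll)).
In Python, from rig import bot, eyes gives the robot as it stands. The module is installed in compiled form; this text tells all that it offers.
- The arm moves only by the shell command python3 -m jog 'ROWS' [FORCE]. ROWS is JSON, a list of rows, each an object of numbers: "grip": the finger opening in mm, from 0 to 85.4; "dx", "dy", "dz": the shift along the tool's x, y, z in units of 25 mm (1.0 is 25 mm); "rx", "ry", "rz": the turn, a rotation vector about the tool's x, y, z in units of 6 degrees (1.0 is 6 degrees). A call has 1 to 10 rows; each row is the pose to reach, as a shift and turn from the pose measured when the call began, along the tool's axes at that moment; what a row does not reach only later rows make up. A row lasts 1/12 s, in which the tool goes at most 41.7 mm and 7.16 degrees, less where a joint would pass 70% of its speed; a pose out of reach is approached as far as the arm can. A call with a gripper value outside its range is refused whole. The fingers move at their own pace and stop on an object; FORCE is the grip in N (left out, the last holds). Time passes only in rows, so rows that repeat a pose let the fingers close. It gives the time, the measured TCP pose, the force and the opening at its end, in the units of the state.
- bot.state(): the state, without advancing time (a new reading comes with each control period).
- eyes.capture(name): name is "scene" or "top" or "wrist"; returns the picture (420x560x3 uint8, red, green, blue); there is no depth.
- eyes.camera_info(name): a dict with "mtx" (3x3 intrinsics, pixels), "xyz" and "orientation" of the camera in the world. Camera axes: x right, y up, looking along -z (the intrinsics and any distortion apply to the point x, -y, -z); pixel columns grow to the right and rows downward; lengths in mm; the calibration is good to about 2 mm. The wrist camera is an equidistant fisheye: a pixel r from the principal point sees the ray r / f radians off the axis. A picture is of the moment at which its call begins: read the wrist's pose just before it. camera_info takes no time and is no camera call; for the wrist camera it gives the pose at the moment of the call.
- bot.finish_job(): hands the job in, once; it reports no verdict.
The state is a dict: "time_s": time; "qpos": joint angles; "qvel": joint speeds; "tau": joint torques, N m; "eef_pos": TCP position; "tcp_rot": TCP orientation; "contact_force": force on the tool from outside, world axes, zero at the start; "ft_torque": the same for the moment, N m; "width": finger opening in mm.
Only numpy, scipy, OpenCV 4.12 (cv2) and the standard library are available. Lean on these libraries where they do the work, as an engineer would, in place of code of your own. Each camera call takes 0.05 s, during which the arm holds its last target.

TASK

Load the flat aluminium test coupon for measuring: with one fingertip press and hold down the red bar of the spring clip so that its jaw lifts, and with the other fingertip push the coupon along its lane, beneath the jaw, until it is fully home against the end stop. Then let the clip close on the coupon and leave everything clear. Only press and push: do not pick up or tip the coupon, and leave the other things on the plate and table where they are.

Things in the scene. Friction and masses are not known exactly. Their poses are not given: they have to be found in the camera images.
- plate: Fixed blue fixture plate 270 x 240 x 12 mm with rows of small holes. Origin on the table surface, 5 mm short of its middle; x along the lane towards the end stop, y from the lane towards the red bar, z up (offsets below are in this frame, mm). Clip shaft: along x at y 12, z 34, in three posts 8 x 12 mm, tops at z 42, at x -112, 45, 94. Jaw: x 60 to 85, over mid-lane.
- coupon: Loose flat part to be pushed: bright aluminium, 80 (x) x 50 (y) x 10 mm thick, about 0.1 kg, three dark round marks on top. Origin at the centre of its underside; x towards the stop. It starts flat on the lane bed, all of it short of the jaw; home, its origin is at plate x 60.
- coupon_rear (a point): Middle of the coupon's rear end face (the one away from the stop, to be pushed), 5 mm above the bed.
- stop (a point): Middle of the lane's end stop face (aluminium block 14 mm above the bed), 5 mm above the bed, at plate x 100, y -35. The coupon's front face must rest against it. The lane: dark steel bed, centre line y -35, from x -120 to the stop, top at z 22; grey rails either side, 5 mm thick, tops 5 mm above the bed, 54 mm apart inside.
- clip (a joint): Spring clip angle (rad): 0 at rest, 0.5 pressed to its limit. A rocker: pressing the red bar lifts the jaw on the other side. At 0 the jaw's steel nose is 4 mm over the bed and blocks the coupon; at 0.14 it lies on the coupon; above 0.2 the coupon passes freely. The spring always closes it: about 5 N at the middle of the bar at first, 10 N fully down.
- pedal (a point): Middle of the top of the clip's red bar (moves with it). Bar 135 mm along x (plate x -105 to 30), so a fingertip can slide along it while pressing, and 40 mm wide. At rest it slopes up to +y by 0.5 rad and this point is at y 47, z 41; fully pressed it is level, spans y 24 to 64, top at z 23, 1 mm above the bed, so a fingertip holding it nearly down is level with the coupon's edge.
- hexkey: Bystander: steel L-shaped hex key, 90 x 22 mm, 6 mm thick, lying on the plate near its -y edge.
- ring: Bystander: steel ring gauge, 36 mm across, 14 mm high, on the plate near its +y edge; origin at the centre of its underside.
- pin: Bystander: upright brass gauge pin, 16 mm across, 35 mm high, on the plate near its +y edge; origin at the centre of its underside.
- pendant: Bystander: black hand controller 130 x 60 x 24 mm with a grey thumb stick, on the table to the left.
- jar: Bystander: small clear jar with a blue cap, 56 mm across, 70 mm high, on the table to the left.
- driver: Bystander: orange-handled screwdriver lying on the table to the right.
Mind the look-alikes: they are no part of the job. Of the things like the coupon, leave any that is green or yellow; of the rest the smaller one is meant.

How it is judged (in metres and radians):
On the way, in this order (a step that is already met when the one before it is completed fails the run):
1. A finger holds the clip's bar down while the coupon is still short of the jaw (value of joint clip above 0.17 rad and contact force between the fingers and clip above 0.5 N and x of coupon in the frame of plate below 0.025 m), for 0.1 s.
2. A finger pushes the coupon beneath the jaw while the other still holds the bar down (value of joint clip above 0.17 rad and contact force between the fingers and clip above 0.5 N and contact force between the fingers and coupon above 0.1 N and x of coupon in the frame of plate above 0.035 m), for 0.02 s.
At the end, for the whole second after the job is handed in: The coupon lies flat and straight in the lane (within 0.1 rad), its front face within 3 mm of the end stop, at rest, and the clip is released with its jaw resting on the coupon (clip angle 0.08 to 0.20 rad) (x of coupon in the frame of plate between 0.057 and 0.063 m and value of joint clip between 0.08 and 0.2 rad and z of coupon in the frame of plate between 0.019 and 0.025 m and angle between the x axis of coupon and the x axis of plate, either way round below 0.1 rad and linear speed of coupon below 0.01 m/s); the robot touches nothing.
It fails at once if The coupon is lifted more than 6 mm off the bed or tipped by more than 0.15 rad (z of coupon in the frame of plate above 0.028 m or angle between coupon's own z axis and vertical above 0.15 rad).
It fails at once if Another thing on the plate or table is moved by more than 20 mm (distance of any of hexkey, ring, pin, pendant, jar, driver from where it was at the start of the episode above 0.02 m).
It also fails if it takes over 53 s, if anything falls off the work surface, if the arm or the gripper's body presses on something with over 40 N, if the wrist force passes 120 N, or if a joint passes its speed limit or range.

## Working session

There is one attempt and no reset: what is moved stays moved. The work goes in short steps, Python scripts to look and compute and a shell command to move; the robot and the scene stay as the last step left them, time stands still between calls to the robot, and variables do not carry over. Pictures are saved under pics/ and viewed, and the job is handed in when it is done.

```bash
mkdir -p pics; ls
python3 - <<'E'
from rig import bot, eyes
import cv2
s=bot.state();print(s)
for n in ["scene","top","wrist"]:
    print(n,eyes.camera_info(n))
    im=eyes.capture(n);cv2.imwrite(f"pics/{n}0.png",im[:,:,::-1])
E
```

```text
pics
{'time_s': 0.0, 'qpos': array([ 74.47290024,  39.53292112, -11.1436076 ,  89.74755026,
         9.01159048,  51.70921071, -12.32680468]), 'qvel': array([-0.02424666, -0.02775327, -0.04200883, -0.05339882,  0.0432797 ,
        0.13563669, -0.07160971]), 'tau': array([-1.59094443e-04, -5.39608777e+01, -1.26712181e+00, -1.58543587e+01,
        9.02826665e-03,  9.48499306e-03, -1.52649119e-05]), 'eef_pos': array([ 187.42542733, -595.87164854,  403.87359897]), 'tcp_rot': array([-1.79892315e+02,  7.94140794e-03,  1.74647975e+01]), 'contact_force': array([ 1.10277824, -0.7817528 , -0.24724288]), 'ft_torque': array([ 0.00210691, -0.10050959,  0.00553146]), 'width': 85.29881051911258}
scene {'mtx': array([[446.97176165,   0.        , 283.32516072],
       [  0.        , 446.97176165, 208.60525889],
       [  0.        ,   0.        ,   1.        ]]), 'xyz': array([1291.28437328,  852.14835974,  823.95233991]), 'orientation': array([ 53.9179144 ,  -0.54727482, 140.47721366])}
top {'mtx': array([[440.04995531,   0.        , 287.2706639 ],
       [  0.        , 440.04995531, 208.47358669],
       [  0.        ,   0.        ,   1.        ]]), 'xyz': array([ 501.30445672,   32.54577622, 1163.4559481 ]), 'orientation': array([ 4.37235757e+00,  6.54186239e-02, -9.03349961e+01])}
wrist {'mtx': array([[325.1922621 ,   0.        , 286.7151287 ],
       [  0.        , 325.1922621 , 214.85078278],
       [  0.        ,   0.        ,   1.        ]]), 'xyz': array([ 259.95657384, -574.13656083,  373.11725207]), 'orientation': array([-17.29967512,   0.09921147, -72.53031409])}
```

View pics/top0.png

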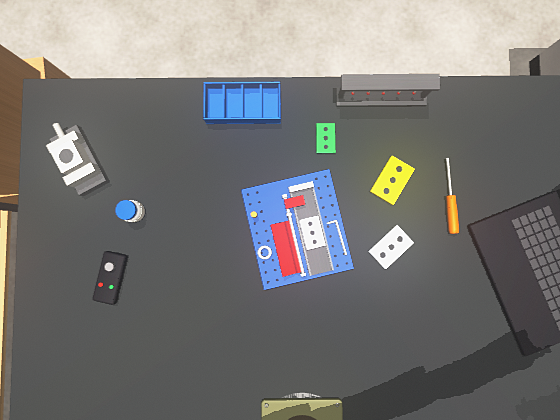

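View pics/scene0.png

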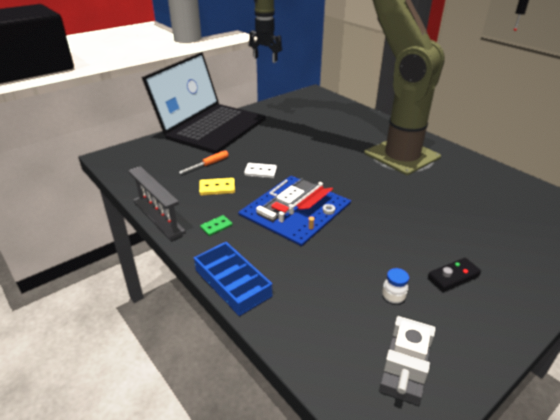

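Coupon candidates in the top view are the white one in the lane (312,232), the white one on the table (391,247), the yellow (392,180) and the green (326,138). I'll check them in a close crop.

```bash
cat > h.py <<'E'
from rig import bot, eyes
import numpy as np, cv2
from scipy.spatial.transform import Rotation as R
def ray(n,u,v,ci=None):
    ci=ci or eyes.camera_info(n); K=ci['mtx']
    x=(u-K[0,2])/K[0,0]; y=(v-K[1,2])/K[1,1]
    if n=='wrist':
        r=np.hypot(x,y); d=np.array([np.sin(r)*x/max(r,1e-9),-np.sin(r)*y/max(r,1e-9),-np.cos(r)])
    else: d=np.array([x,-y,-1.])
    return np.array(ci['xyz']), R.from_euler('xyz',ci['orientation'],degrees=True).apply(d)
def onz(n,u,v,z,ci=None):
    o,d=ray(n,u,v,ci); return o+d*(z-o[2])/d[2]
def proj(n,p,ci=None):
    ci=ci or eyes.camera_info(n); K=ci['mtx']
    q=R.from_euler('xyz',ci['orientation'],degrees=True).inv().apply(np.asarray(p,float)-ci['xyz'])
    x,y,z=q[0],-q[1],-q[2]
    if n=='wrist':
        t=np.arctan2(np.hypot(x,y),z); r=np.hypot(x,y); a,b=x/r*t,y/r*t
    else: a,b=x/z,y/z
    return np.array([K[0,0]*a+K[0,2],K[1,1]*b+K[1,2]])
E
python3 - <<'E'
import cv2
im=cv2.imread('pics/top0.png')
cv2.imwrite('pics/top_crop.png',cv2.resize(im[160:300,230:420],None,fx=4.2,fy=4.2,interpolation=cv2.INTER_CUBIC)[:600,:800])
E
```

```text
(no output)
```

View pics/top_crop.png

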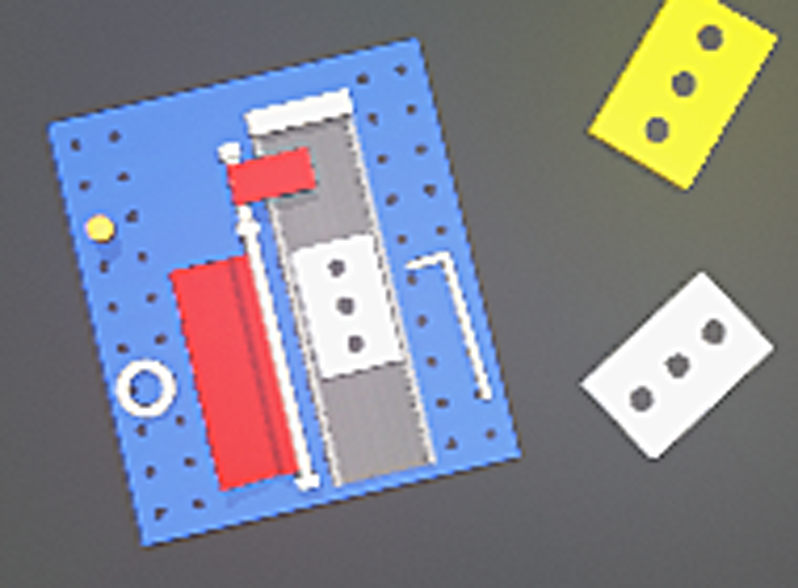

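View pics/wrist0.png

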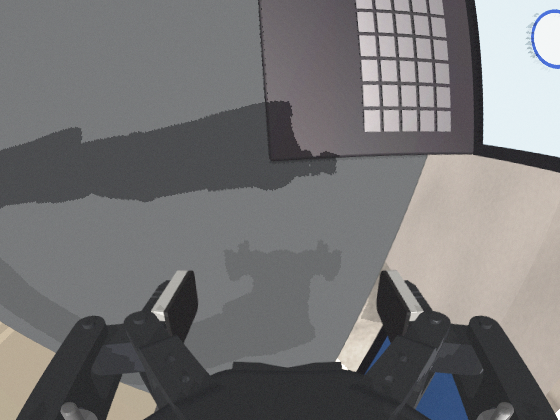

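The lane part at top pixel (312,232) is smaller than the white one on the table (391,247), so it is the coupon, and it lies short of the jaw. Next I'll locate the plate from its blue mask and the coupon from its white contour.

Run:
```python
from h import *
ci=eyes.camera_info('top')
im=cv2.imread('pics/top0.png'); hsv=cv2.cvtColor(im,cv2.COLOR_BGR2HSV)
m=cv2.inRange(hsv,(105,90,90),(125,255,255)); m[:165]=0
c=max(cv2.findContours(cv2.morphologyEx(m,cv2.MORPH_CLOSE,np.ones((9,9))),0,1)[0],key=cv2.contourArea)
h=cv2.convexHull(c)[:,0]
P=np.array([onz('top',u+0.,v+0.,12,ci)[:2] for u,v in h])
r=cv2.minAreaRect(P.astype(np.float32)); print('plate',r)
w=cv2.inRange(hsv,(0,0,200),(180,60,255)); w[:,:290]=0;w[:,335:]=0; w[:205]=0; w[262:]=0
cs=[c for c in cv2.findContours(w,0,1)[0] if cv2.contourArea(c)>50]
for c in cs:
    P=np.array([onz('top',u,v,32,ci)[:2] for u,v in c[:,0]]); print('coupon?',cv2.contourArea(c),cv2.boundingRect(c),cv2.minAreaRect(P.astype(np.float32)))
# dark marks on coupon
cm=np.zeros(m.shape,np.uint8)
for c in cs[:]: cv2.fillPoly(cm,[c],255)
# plate frame
ctr=np.array(r[0]); 
box=cv2.boxPoints(r); print(box)
```

```text
plate ((537.0067749023438, 9.839126586914062), (270.0716857910156, 240.83091735839844), 12.979092597961426)
coupon? 77.0 (290, 212, 12, 50) ((515.2425537109375, 15.57773208618164), (128.58811950683594, 8.404321670532227), 11.615967750549316)
coupon? 730.5 (294, 205, 38, 57) ((519.5028076171875, -31.00560760498047), (151.12709045410156, 62.623252868652344), 12.72264575958252)
[[ 378.37604    96.84978 ]
 [ 432.46558  -137.82841 ]
 [ 695.6375    -77.171524]
 [ 641.548     157.50667 ]]
```

```bash
cat >> h.py <<'E'
O=np.array([532.1,8.7]); YAW=np.deg2rad(12.98)
X=np.array([np.cos(YAW),np.sin(YAW)]); Y=np.array([-X[1],X[0]])
def toplate(p): d=np.asarray(p)[:2]-O; return np.array([d@X,d@Y])
def toworld(x,y,z=0): return np.r_[O+x*X+y*Y,z]
def tool_delta(x,y,z_tip,L=173):
    s=bot.state(); Rt=R.from_euler('xyz',s['tcp_rot'],degrees=True)
    tgt=R.from_euler('xyz',[180,0,np.rad2deg(YAW)],degrees=True)
    d=Rt.inv().apply(toworld(x,y,z_tip+L)-s['eef_pos'])/25
    rv=np.rad2deg((Rt.inv()*tgt).as_rotvec())/6
    print('t',round(s['time_s'],2),'d',d.round(2),'r',rv.round(2))
def where():
    s=bot.state(); print('t %.2f plate xy %s tcpz %.1f rot %s F %s w %.1f'%(s['time_s'],toplate(s['eef_pos']).round(1),s['eef_pos'][2],s['tcp_rot'].round(2),s['contact_force'].round(1),s['width']))
E
python3 - <<'E'
from h import *
f=lambda u,v,z:toplate(onz('top',230+u/4.2,160+v/4.2,z)).round(1)
# crop scale offset: pixel centres
for n,u,v,z in [('mark1',337,267,32),('mark2',346,305,32),('mark3',356,344,32),('rearR',403,360,32),('rearL',325,379,32),('frL',295,249,32),('frR',372,236,32),('stopface L',251,137,36),('stop R',353,112,36),('pin top',99,227,47),('ring',146,388,26),('hex',445,258,18),('hex2',487,395,18),('post',308,482,42)]: print(n,f(u,v,z))
where(); tool_delta(-100,5,90)
E
```

```text
mark1 [  8.3 -37. ]
mark2 [-15.5 -36.9]
mark3 [-40.1 -37.3]
rearR [-56.1 -62.9]
rearL [-56.4 -13.9]
frL [ 25.  -14.6]
frR [ 21.9 -62.4]
stopface L [97.9 -4.1]
stop R [ 98.5 -68.6]
pin top [64.6 98.4]
ring [-36.6  93.8]
hex [  -1.3 -104.3]
hex2 [ -89.3 -109.4]
post [-113.7   10.8]
t 0.15 plate xy [-471.6 -511.8] tcpz 404.0 rot [-179.92    0.     17.47] F [0.5 0.8 0.3] w 85.3
t 0.15 d [ 16.44 -19.44   5.67] r [-0.01  0.    0.75]
```

Coupon centre is at plate x ≈ -15.5, with its rear at -56 and front at 24. My frame agrees with the known stop and post positions to about 2 mm. I'll fly at height to x ≈ -78, y ≈ 4.

```bash
python3 -c "
from h import *
tool_delta(-78,4,231)"
python3 -m jog '[{"dx":1.7,"dy":-1.9,"rz":0.1,"grip":70},{"dx":3.3,"dy":-3.8,"rz":0.2,"grip":70},{"dx":4.9,"dy":-5.7,"rz":0.3,"grip":70},{"dx":6.5,"dy":-7.6,"rz":0.4,"grip":70},{"dx":8.0,"dy":-9.0,"rz":0.5,"grip":70},{"dx":9.5,"dy":-10.5,"rz":0.6,"grip":70},{"dx":10.7,"dy":-12,"rz":0.7,"grip":70},{"dx":12,"dy":-13.3,"rz":0.75,"grip":70},{"dx":12,"dy":-13.3,"rz":0.75,"grip":70}]'
python3 -c "
from h import *
where();tool_delta(-78,4,100)"
```

```text
t 0.15 d [ 17.31 -19.34   0.03] r [-0.01  0.    0.75]
t 0.15 plate xy [-471.6 -511.8] tcpz 404.0 rot [-179.92    0.     17.47] F [0.5 0.8 0.3] w 85.3
t 0.15 d [ 17.31 -19.33   5.27] r [-0.01  0.    0.75]$[0]: bad value
```

```bash
python3 -m jog '[{"grip":70,"dx":1.0,"dy":-1.0,"dz":0,"rx":0,"ry":0,"rz":0.1}]'
```

```text
time_s: 0.23
eef_pos: [199.2, -569.3, 403.5]
tcp_rot: [179.8, 0.3, 16.3]
contact_force: [0.2, -0.3, 0.2]
width: 75.7
```

Each row needs every key.

```bash
python3 -m jog '[{"grip":70,"dx":1.0,"dy":-1.1,"dz":0,"rx":0,"ry":0,"rz":0.1},{"grip":70,"dx":2.1,"dy":-2.3,"dz":0,"rx":0,"ry":0,"rz":0.2},{"grip":70,"dx":3.2,"dy":-3.5,"dz":0,"rx":0,"ry":0,"rz":0.3},{"grip":70,"dx":4.3,"dy":-4.7,"dz":0,"rx":0,"ry":0,"rz":0.4},{"grip":70,"dx":5.4,"dy":-5.9,"dz":0,"rx":0,"ry":0,"rz":0.5},{"grip":70,"dx":6.5,"dy":-7.1,"dz":0,"rx":0,"ry":0,"rz":0.5},{"grip":70,"dx":7.6,"dy":-8.3,"dz":0,"rx":0,"ry":0,"rz":0.5},{"grip":70,"dx":8.6,"dy":-9.5,"dz":0,"rx":0,"ry":0,"rz":0.5},{"grip":70,"dx":9.3,"dy":-10.4,"dz":0,"rx":0,"ry":0,"rz":0.5},{"grip":70,"dx":9.5,"dy":-10.7,"dz":0,"rx":0,"ry":0,"rz":0.5}]'
python3 -c "
from h import *
where();tool_delta(-78,4,150)"
```

```text
time_s: 1.07
eef_pos: [353.8, -241.4, 401.5]
tcp_rot: [179.9, 0.2, 13.8]
contact_force: [-0.6, 0.2, 0.3]
width: 69.9
t 1.07 plate xy [-229.9 -203.6] tcpz 401.5 rot [179.91   0.18  13.77] F [-0.6  0.2  0.3] w 69.9
t 1.07 d [ 6.2  -8.23  3.11] r [0.02 0.03 0.13]
```

```bash
python3 -m jog '[{"grip":70,"dx":0.7,"dy":-1.0,"dz":0.2,"rx":0,"ry":0,"rz":0.1},{"grip":70,"dx":1.5,"dy":-2.0,"dz":0.5,"rx":0,"ry":0,"rz":0.1},{"grip":70,"dx":2.4,"dy":-3.2,"dz":0.9,"rx":0,"ry":0,"rz":0.13},{"grip":70,"dx":3.3,"dy":-4.4,"dz":1.3,"rx":0,"ry":0,"rz":0.13},{"grip":70,"dx":4.2,"dy":-5.6,"dz":1.8,"rx":0,"ry":0,"rz":0.13},{"grip":70,"dx":5.0,"dy":-6.6,"dz":2.3,"rx":0,"ry":0,"rz":0.13},{"grip":70,"dx":5.7,"dy":-7.5,"dz":2.8,"rx":0,"ry":0,"rz":0.13},{"grip":70,"dx":6.2,"dy":-8.2,"dz":3.1,"rx":0,"ry":0,"rz":0.13},{"grip":70,"dx":6.2,"dy":-8.2,"dz":3.1,"rx":0,"ry":0,"rz":0.13}]'
python3 - <<'E'
from h import *
where();tool_delta(-78,4,90)
ci=eyes.camera_info('wrist');im=eyes.capture('wrist')[:,:,::-1].copy();cv2.imwrite('pics/w1.png',im)
im=eyes.capture('scene')[:,:,::-1];cv2.imwrite('pics/s1.png',cv2.resize(im[80:280,180:440],None,fx=3,fy=3))
print({k:v.round(1) for k,v in ci.items()})
for p in [(0,0,60),]: pass
for u in [-56,24]: print(u,proj('wrist',toworld(u,-35,32),ci).round())
E
```

```text
time_s: 1.82
eef_pos: [457.0, -1.1, 321.8]
tcp_rot: [-179.9, 0.1, 13.4]
contact_force: [1.0, 0.7, -0.2]
width: 69.8
t 1.82 plate xy [-75.3   7.3] tcpz 321.8 rot [-1.7995e+02  1.2000e-01  1.3410e+01] F [ 1.   0.7 -0.2] w 69.8
t 1.82 d [-0.1   0.13  2.35] r [-0.01  0.02  0.07]
{'mtx': array([[325.2,   0. , 286.7],
       [  0. , 325.2, 214.9],
       [  0. ,   0. ,   1. ]]), 'xyz': array([530.9,  15.5, 290.8]), 'orientation': array([-17.4,   0.1, -76.6])}
-56 [338. 186.]
24 [341.  88.]
```

View pics/w1.png

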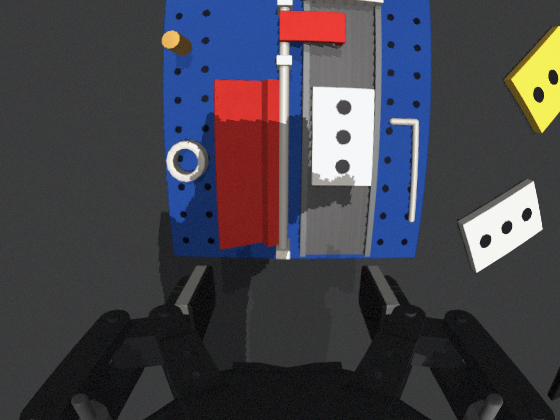

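View pics/s1.png

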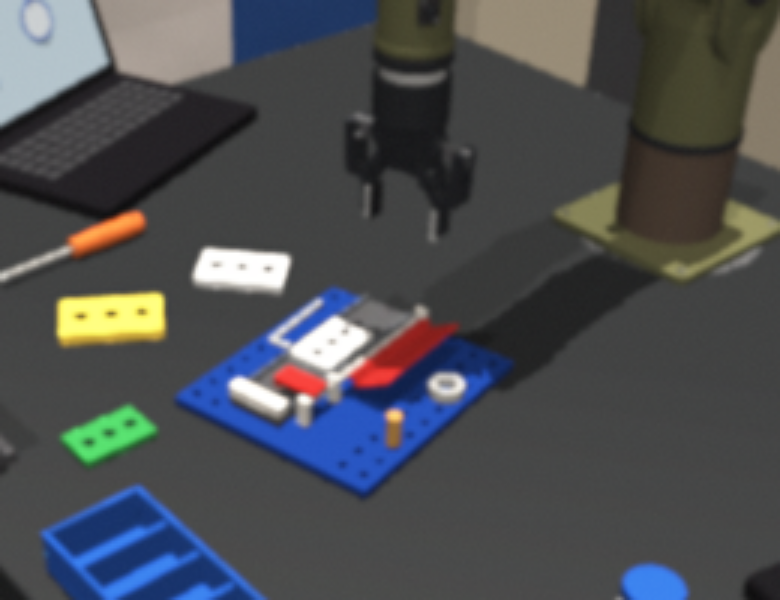

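The wrist view shows the coupon's rear edge centre at (342,185) and front at (344,88), about 3 mm further to -y than predicted. I'll shift my frame by -2.5 mm in y. To get the fingertip height I'll use the pad tips at about (210,268) and (362,268), which are 70 mm apart.

```bash
sed -i 's/^X=np.array(.*$/&\nO=O-2.5*np.array([-X[1],X[0]])/' h.py; sed -i 's/Y=np.array(\[-X\[1\],X\[0\]\])$/&/' h.py
python3 - <<'E'
from h import *
im=cv2.imread('pics/w1.png'); cv2.imwrite('pics/w1c.png',cv2.resize(im[230:350,140:440],None,fx=2.6,fy=2.6,interpolation=cv2.INTER_CUBIC))
ci=eyes.camera_info('wrist')
a=ray('wrist',209,267,ci)[1];b=ray('wrist',362,267,ci)[1]
o=ci['xyz'];k=69.8/np.linalg.norm(a-b); p=(o+k*a+o+k*b)/2;print(o+k*a,o+k*b,p,toplate(p))
tool_delta(-78,4,90)
for n,u,v,z in [('barL',215,80,48),('rear',342,185,32)]: print(n,toplate(onz('wrist',u,v,z,ci)))
E
```

```text
[456.98944809  30.0180047  161.24061321] [472.68546967 -37.99420413 161.120791  ] [464.83745888  -3.98809972 161.1807021 ] [-68.39376996   5.24400124]
t 1.92 d [0.01 0.08 2.39] r [0.02 0.04 0.01]
barL [25.87424897 57.96384541]
rear [-58.42982411 -41.06662263]
```

View pics/w1c.png

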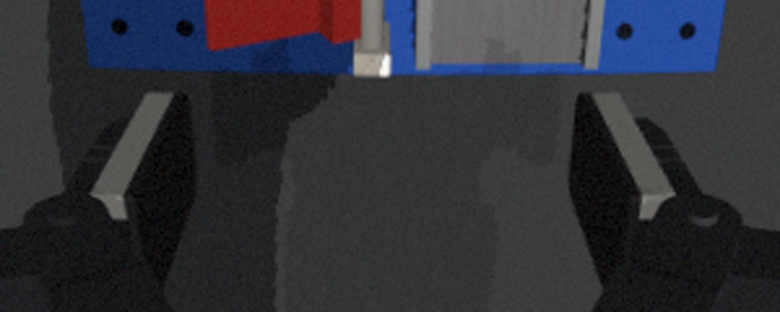

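The arm was still settling during that picture, so I'll measure again now that it is at rest.

Run:
```python
from h import *
where()
ci=eyes.camera_info('wrist');im=eyes.capture('wrist')[:,:,::-1].copy();cv2.imwrite('pics/w2.png',im)
where();
hsv=cv2.cvtColor(im,cv2.COLOR_BGR2HSV)
w=cv2.inRange(hsv,(0,0,185),(180,60,255));w[:,:305]=0;w[:,380:]=0;w[:75]=0;w[200:]=0
c=max(cv2.findContours(w,0,1)[0],key=cv2.contourArea)
P=np.array([onz('wrist',u,v,32,ci)[:2] for u,v in c[:,0]]);r=cv2.minAreaRect(P.astype(np.float32));print(r,toplate(r[0]),cv2.boundingRect(c))
```

```text
t 1.92 plate xy [-77.9   6. ] tcpz 322.8 rot [179.9    0.25  13.07] F [-0.2 -0.5 -0.3] w 70.0
t 1.97 plate xy [-78.4   5.1] tcpz 323.1 rot [179.86   0.25  12.94] F [-0.  -0.8  1.2] w 70.0
((526.322021484375, -31.585529327392578), (79.28257751464844, 49.42335891723633), 13.912922859191895) [-14.67891252 -35.45837768] (306, 83, 62, 98)
```

View pics/w2.png

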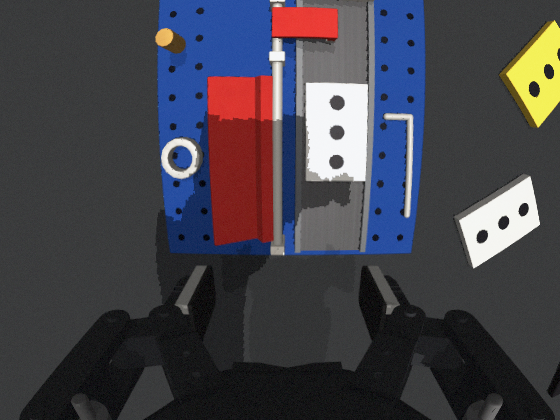

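Coupon centre is at (-14.7, -35.5) in the shifted frame, which agrees with the top view. Now down to TCP z 233, still above the bar.

```bash
python3 -m jog '[{"grip":70,"dx":0,"dy":0,"dz":0.6,"rx":0,"ry":0,"rz":0},{"grip":70,"dx":0,"dy":0,"dz":1.4,"rx":0,"ry":0,"rz":0},{"grip":70,"dx":0,"dy":0,"dz":2.2,"rx":0,"ry":0,"rz":0},{"grip":70,"dx":0,"dy":0,"dz":2.9,"rx":0,"ry":0,"rz":0},{"grip":70,"dx":0,"dy":0,"dz":3.4,"rx":0,"ry":0,"rz":0},{"grip":70,"dx":0,"dy":0,"dz":3.6,"rx":0,"ry":0,"rz":0},{"grip":70,"dx":0,"dy":0,"dz":3.6,"rx":0,"ry":0,"rz":0},{"grip":70,"dx":0,"dy":0,"dz":3.6,"rx":0,"ry":0,"rz":0}]'
python3 - <<'E'
from h import *
where();tool_delta(-78,5,50)
im=eyes.capture('wrist')[:,:,::-1];cv2.imwrite('pics/w3.png',im)
im=eyes.capture('scene')[:,:,::-1];cv2.imwrite('pics/s3.png',cv2.resize(im[120:260,220:380],None,fx=4,fy=4,interpolation=cv2.INTER_CUBIC))
where()
E
```

```text
time_s: 2.63
eef_pos: [454.7, -7.7, 233.6]
tcp_rot: [179.8, 0.2, 12.8]
contact_force: [0.0, 0.1, 0.3]
width: 70.0
t 2.63 plate xy [-79.1   3.9] tcpz 233.6 rot [179.83   0.24  12.84] F [0.  0.1 0.3] w 70.0
t 2.63 d [ 0.04 -0.04  0.42] r [ 0.03  0.04 -0.02]
t 2.73 plate xy [-78.7   4.3] tcpz 234.0 rot [1.7984e+02 1.6000e-01 1.2890e+01] F [ 0.  -0.2  0.4] w 70.2
```

View pics/w3.png

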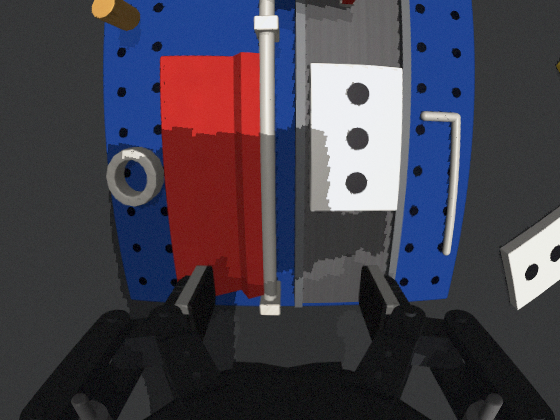

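View pics/s3.png

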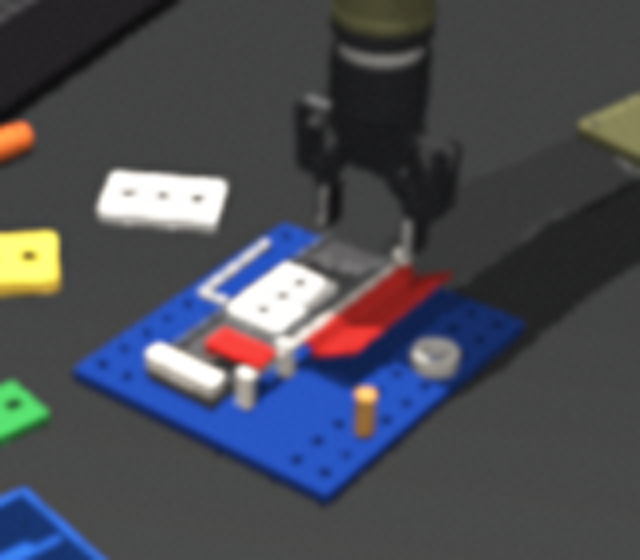

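The fingers straddle the shaft, with the left finger over the bar and the right over the lane behind the coupon (its rear edge is at row 210). I'll step down, watching for contact.

```bash
python3 -m jog '[{"grip":70,"dx":0,"dy":-0.04,"dz":0.2,"rx":0,"ry":0,"rz":0},{"grip":70,"dx":0,"dy":-0.04,"dz":0.5,"rx":0,"ry":0,"rz":0},{"grip":70,"dx":0,"dy":-0.04,"dz":0.5,"rx":0,"ry":0,"rz":0}]' | grep -E 'eef|force'
for i in 1; do python3 -m jog '[{"grip":70,"dx":0,"dy":0,"dz":0.15,"rx":0,"ry":0,"rz":0},{"grip":70,"dx":0,"dy":0,"dz":0.15,"rx":0,"ry":0,"rz":0}]'| grep -E 'eef|force'; done
python3 -m jog '[{"grip":70,"dx":0,"dy":0,"dz":0.15,"rx":0,"ry":0,"rz":0},{"grip":70,"dx":0,"dy":0,"dz":0.15,"rx":0,"ry":0,"rz":0}]'| grep -E 'eef|force'
python3 -m jog '[{"grip":70,"dx":0,"dy":0,"dz":0.15,"rx":0,"ry":0,"rz":0},{"grip":70,"dx":0,"dy":0,"dz":0.15,"rx":0,"ry":0,"rz":0}]'| grep -E 'eef|force'
```

```text
eef_pos: [454.7, -6.2, 220.8]
contact_force: [-0.6, -0.0, -0.5]
eef_pos: [454.5, -6.1, 216.4]
contact_force: [-0.1, 0.7, -0.7]
eef_pos: [454.4, -6.0, 212.0]
contact_force: [0.3, 0.8, 0.2]
eef_pos: [454.3, -6.0, 207.7]
contact_force: [-0.0, 0.1, 0.2]
```

```bash
python3 -m jog '[{"grip":70,"dx":0,"dy":0,"dz":0.15,"rx":0,"ry":0,"rz":0},{"grip":70,"dx":0,"dy":0,"dz":0.15,"rx":0,"ry":0,"rz":0}]'| grep -E 'eef|force'
python3 -m jog '[{"grip":70,"dx":0,"dy":0,"dz":0.15,"rx":0,"ry":0,"rz":0},{"grip":70,"dx":0,"dy":0,"dz":0.15,"rx":0,"ry":0,"rz":0}]'| grep -E 'eef|force'
python3 -m jog '[{"grip":70,"dx":0,"dy":0,"dz":0.15,"rx":0,"ry":0,"rz":0},{"grip":70,"dx":0,"dy":0,"dz":0.15,"rx":0,"ry":0,"rz":0}]'| grep -E 'eef|force'
python3 - <<'E'
from h import *
where()
im=eyes.capture('wrist')[:,:,::-1];cv2.imwrite('pics/w4.png',im)
im=eyes.capture('scene')[:,:,::-1];cv2.imwrite('pics/s4.png',cv2.resize(im[120:260,220:380],None,fx=4,fy=4,interpolation=cv2.INTER_CUBIC))
E
```

```text
eef_pos: [454.4, -5.9, 203.7]
contact_force: [-0.9, 0.2, 5.3]
eef_pos: [454.3, -5.7, 199.9]
contact_force: [-1.0, 0.2, 5.5]
eef_pos: [454.3, -5.7, 196.3]
contact_force: [0.9, 0.2, 7.0]
t 3.98 plate xy [-79.    5.9] tcpz 196.3 rot [179.89   0.29  12.96] F [0.9 0.2 7. ] w 70.0
```

View pics/w4.png

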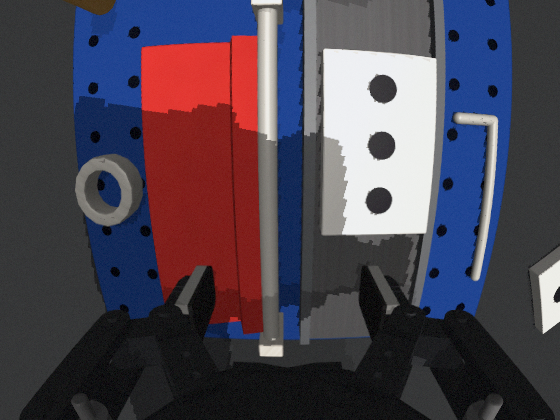

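View pics/s4.png

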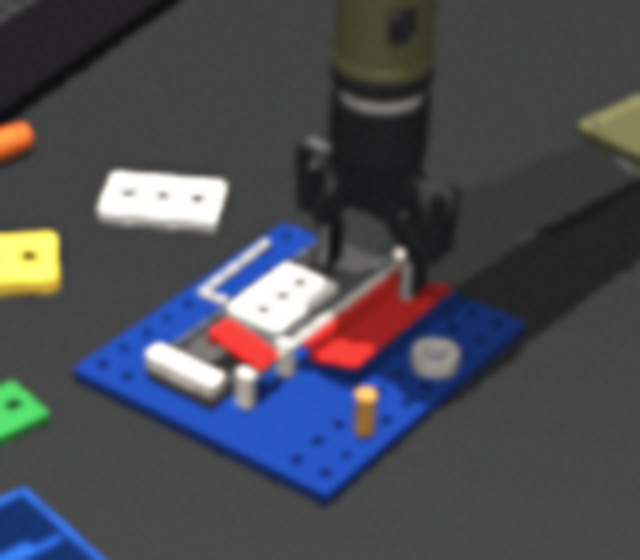

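Contact came at about TCP z 205, which puts the tips 160 mm ahead of the TCP. The bar is going down and the jaw is lifting in the scene crop. Now press to tip z ≈ 26.

```bash
python3 -m jog '[{"grip":70,"dx":0,"dy":0,"dz":0.1,"rx":0,"ry":0,"rz":0},{"grip":70,"dx":0,"dy":0,"dz":0.2,"rx":0,"ry":0,"rz":0},{"grip":70,"dx":0,"dy":0,"dz":0.2,"rx":0,"ry":0,"rz":0}]'| grep -E 'eef|force'
python3 -m jog '[{"grip":70,"dx":0,"dy":0,"dz":0.1,"rx":0,"ry":0,"rz":0},{"grip":70,"dx":0,"dy":0,"dz":0.17,"rx":0,"ry":0,"rz":0},{"grip":70,"dx":0,"dy":0,"dz":0.17,"rx":0,"ry":0,"rz":0}]'| grep -E 'eef|force'
python3 - <<'E'
from h import *
where();tool_delta(-66,5.5,26,160)
im=eyes.capture('wrist')[:,:,::-1];cv2.imwrite('pics/w5.png',im)
im=eyes.capture('scene')[:,:,::-1];cv2.imwrite('pics/s5.png',cv2.resize(im[120:260,220:380],None,fx=4,fy=4,interpolation=cv2.INTER_CUBIC))
E
```

```text
eef_pos: [454.6, -6.1, 192.2]
contact_force: [0.2, -0.8, 8.1]
eef_pos: [454.7, -6.9, 188.6]
contact_force: [0.3, -1.8, 11.5]
t 4.58 plate xy [-78.9   4.7] tcpz 188.6 rot [179.77   0.34  12.9 ] F [ 0.3 -1.8 11.5] w 70.3
t 4.58 d [ 0.52 -0.03  0.1 ] r [ 0.04  0.06 -0.01]
```

View pics/w5.png

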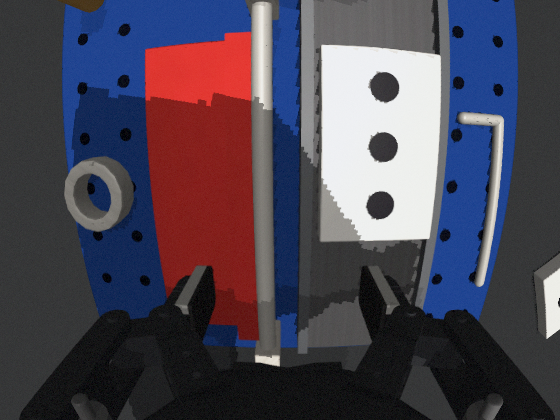

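View pics/s5.png

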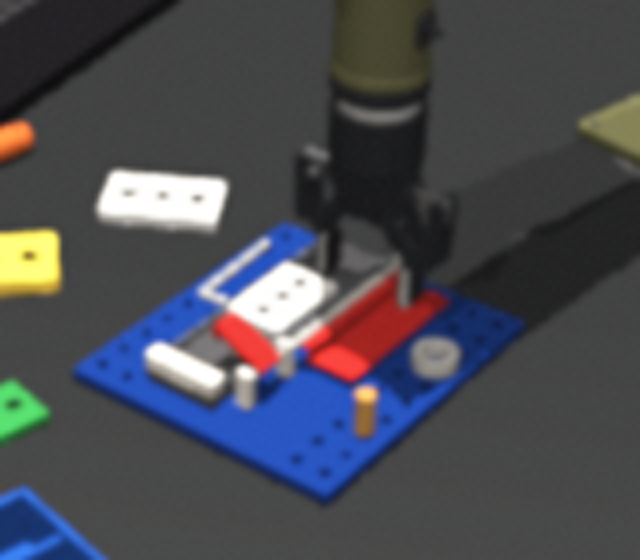

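The bar is nearly level, the jaw is up, and the right finger is low behind the coupon. I'll go slightly lower and then advance.

```bash
python3 -m jog '[{"grip":70,"dx":0,"dy":-0.02,"dz":0.1,"rx":0,"ry":0,"rz":0},{"grip":70,"dx":0,"dy":-0.02,"dz":0.12,"rx":0,"ry":0,"rz":0}]'| grep -E 'eef|force'
python3 -m jog '[{"grip":70,"dx":0.1,"dy":0,"dz":0.05,"rx":0,"ry":0,"rz":0},{"grip":70,"dx":0.25,"dy":0,"dz":0.05,"rx":0,"ry":0,"rz":0},{"grip":70,"dx":0.4,"dy":0,"dz":0.05,"rx":0,"ry":0,"rz":0},{"grip":70,"dx":0.4,"dy":0,"dz":0.05,"rx":0,"ry":0,"rz":0}]'| grep -E 'eef|force'
python3 -m jog '[{"grip":70,"dx":0.1,"dy":0,"dz":0.03,"rx":0,"ry":0,"rz":0},{"grip":70,"dx":0.25,"dy":0,"dz":0.03,"rx":0,"ry":0,"rz":0},{"grip":70,"dx":0.4,"dy":0,"dz":0.03,"rx":0,"ry":0,"rz":0},{"grip":70,"dx":0.4,"dy":0,"dz":0.03,"rx":0,"ry":0,"rz":0}]'| grep -E 'eef|force'
python3 - <<'E'
from h import *
where();tool_delta(9,5,26,160)
im=eyes.capture('wrist')[:,:,::-1];cv2.imwrite('pics/w6.png',im)
im=eyes.capture('scene')[:,:,::-1];cv2.imwrite('pics/s6.png',cv2.resize(im[120:260,220:380],None,fx=4,fy=4,interpolation=cv2.INTER_CUBIC))
E
```

```text
eef_pos: [454.3, -6.8, 187.9]
contact_force: [-3.2, -1.8, 36.4]
eef_pos: [457.0, -5.9, 188.1]
contact_force: [-16.3, -2.1, 33.2]
eef_pos: [460.2, -4.9, 188.2]
contact_force: [-14.6, -2.1, 27.9]
t 5.52 plate xy [-73.1   5.5] tcpz 188.2 rot [179.45   1.87  13.18] F [-14.6  -2.1  27.9] w 70.2
t 5.52 d [ 3.29  0.03 -0.02] r [0.09 0.31 0.03]
```

View pics/w6.png

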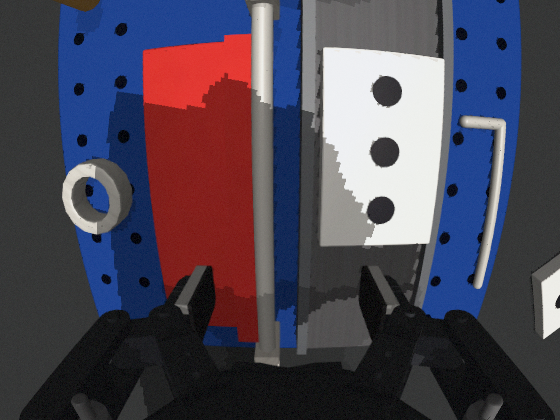

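View pics/s6.png

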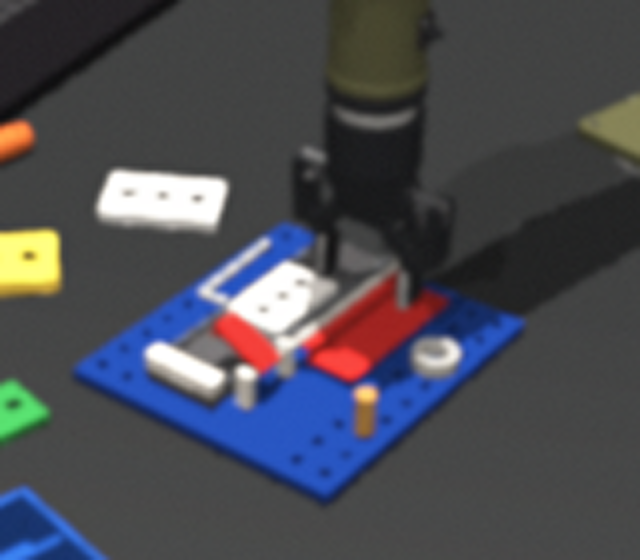

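The hard stop at TCP z 188 is the bar at its limit, so the tip length is nearer 165 and the tips are at z ≈ 23. I'll ease up about 2.5 mm and straighten the small tilt before pushing.

```bash
python3 -m jog '[{"grip":70,"dx":0,"dy":0,"dz":-0.1,"rx":0.09,"ry":0.31,"rz":0.03},{"grip":70,"dx":0,"dy":0,"dz":-0.1,"rx":0.09,"ry":0.31,"rz":0.03},{"grip":70,"dx":0,"dy":0,"dz":-0.1,"rx":0.09,"ry":0.31,"rz":0.03}]'| grep -E 'eef|force|rot'
python3 -c "
from h import *
where();tool_delta(9,5,26,165)"
```

```text
eef_pos: [457.0, -5.9, 191.3]
tcp_rot: [179.9, 0.4, 13.0]
contact_force: [-6.9, -1.5, 9.8]
t 5.87 plate xy [-76.5   5.1] tcpz 191.3 rot [179.87   0.38  13.03] F [-6.9 -1.5  9.8] w 70.1
t 5.87 d [ 3.42  0.01 -0.01] r [0.02 0.06 0.01]
```

```bash
python3 -m jog '[{"grip":70,"dx":0.15,"dy":0,"dz":0.01,"rx":0,"ry":0.06,"rz":0},{"grip":70,"dx":0.3,"dy":0,"dz":0.01,"rx":0,"ry":0.06,"rz":0},{"grip":70,"dx":0.45,"dy":0,"dz":0.01,"rx":0,"ry":0.06,"rz":0},{"grip":70,"dx":0.6,"dy":0,"dz":0.01,"rx":0,"ry":0.06,"rz":0},{"grip":70,"dx":0.75,"dy":0,"dz":0.01,"rx":0,"ry":0.06,"rz":0},{"grip":70,"dx":0.9,"dy":0,"dz":0.01,"rx":0,"ry":0.06,"rz":0},{"grip":70,"dx":1.0,"dy":0,"dz":0.01,"rx":0,"ry":0.06,"rz":0}]'| grep -E 'eef|force|rot'
python3 - <<'E'
from h import *
where();tool_delta(9,5,26,165)
im=eyes.capture('wrist')[:,:,::-1];cv2.imwrite('pics/w7.png',im)
im=eyes.capture('scene')[:,:,::-1];cv2.imwrite('pics/s7.png',cv2.resize(im[120:260,220:380],None,fx=4,fy=4,interpolation=cv2.INTER_CUBIC))
E
```

```text
eef_pos: [478.1, -1.8, 191.1]
tcp_rot: [179.7, 0.5, 13.0]
contact_force: [-7.5, -3.2, 10.7]
t 6.45 plate xy [-54.9   4.4] tcpz 191.1 rot [179.71   0.51  13.03] F [-7.5 -3.2 10.7] w 69.9
t 6.45 d [ 2.56 -0.02 -0.02] r [0.05 0.08 0.01]
```

View pics/w7.png

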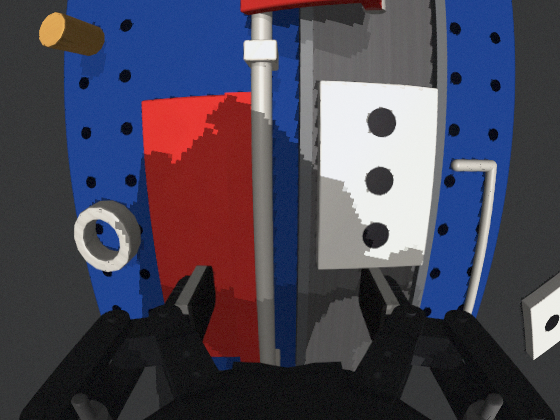

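View pics/s7.png

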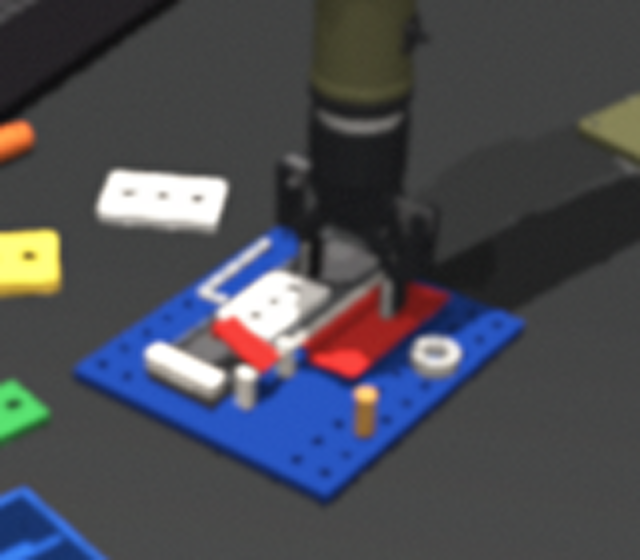

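The finger tip touches the coupon's rear edge (row ~268) and the coupon has begun to move along the lane; the jaw is up. I'll keep pushing.

```bash
python3 -m jog '[{"grip":70,"dx":0.2,"dy":0,"dz":0,"rx":0,"ry":0.08,"rz":0},{"grip":70,"dx":0.35,"dy":0,"dz":0,"rx":0,"ry":0.08,"rz":0},{"grip":70,"dx":0.5,"dy":0,"dz":0,"rx":0,"ry":0.08,"rz":0},{"grip":70,"dx":0.65,"dy":0,"dz":0,"rx":0,"ry":0.08,"rz":0},{"grip":70,"dx":0.8,"dy":0,"dz":0,"rx":0,"ry":0.08,"rz":0},{"grip":70,"dx":0.95,"dy":0,"dz":0,"rx":0,"ry":0.08,"rz":0},{"grip":70,"dx":1.1,"dy":0,"dz":0,"rx":0,"ry":0.08,"rz":0},{"grip":70,"dx":1.25,"dy":0,"dz":0,"rx":0,"ry":0.08,"rz":0}]'| grep -E 'eef|force|rot'
python3 - <<'E'
from h import *
where();tool_delta(9,5,26,165)
im=eyes.capture('wrist')[:,:,::-1];cv2.imwrite('pics/w8.png',im)
im=eyes.capture('scene')[:,:,::-1];cv2.imwrite('pics/s8.png',cv2.resize(im[120:260,220:380],None,fx=4,fy=4,interpolation=cv2.INTER_CUBIC))
E
```

```text
eef_pos: [505.0, 3.9, 190.9]
tcp_rot: [179.6, 0.6, 13.0]
contact_force: [-10.5, -2.9, 11.9]
t 7.22 plate xy [-27.5   3.9] tcpz 190.9 rot [179.56   0.56  13.04] F [-10.5  -2.9  11.9] w 69.7
t 7.22 d [ 1.46 -0.04 -0.02] r [0.07 0.09 0.01]
```

View pics/w8.png

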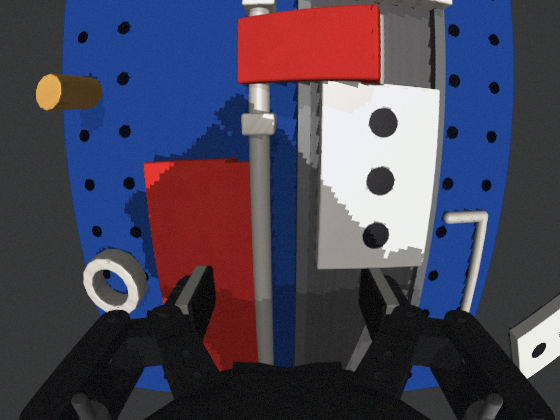

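View pics/s8.png

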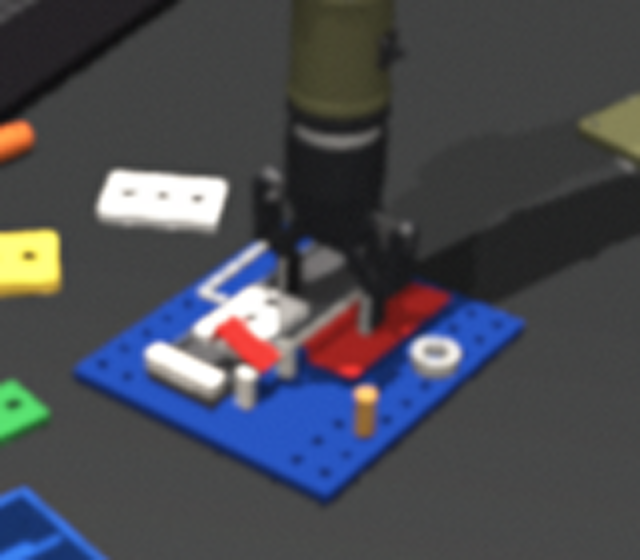

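The coupon moves straight and its front is entering beneath the lifted jaw at (350,82). Continuing.

```bash
python3 -m jog '[{"grip":70,"dx":0.2,"dy":-0.04,"dz":0,"rx":0.05,"ry":0.08,"rz":0},{"grip":70,"dx":0.35,"dy":-0.04,"dz":0,"rx":0.05,"ry":0.08,"rz":0},{"grip":70,"dx":0.5,"dy":-0.04,"dz":0,"rx":0.05,"ry":0.08,"rz":0},{"grip":70,"dx":0.65,"dy":-0.04,"dz":0,"rx":0.05,"ry":0.08,"rz":0},{"grip":70,"dx":0.8,"dy":-0.04,"dz":0,"rx":0.05,"ry":0.08,"rz":0},{"grip":70,"dx":0.95,"dy":-0.04,"dz":0,"rx":0.05,"ry":0.08,"rz":0},{"grip":70,"dx":1.1,"dy":-0.04,"dz":0,"rx":0.05,"ry":0.08,"rz":0},{"grip":70,"dx":1.2,"dy":-0.04,"dz":0,"rx":0.05,"ry":0.08,"rz":0},{"grip":70,"dx":1.2,"dy":-0.04,"dz":0,"rx":0.05,"ry":0.08,"rz":0}]'| grep -E 'eef|force|rot'
python3 - <<'E'
from h import *
where();tool_delta(9,5,26,165)
im=eyes.capture('wrist')[:,:,::-1];cv2.imwrite('pics/w9.png',im)
E
```

```text
eef_pos: [532.5, 10.5, 190.8]
tcp_rot: [179.7, 0.4, 13.1]
contact_force: [-5.5, -3.4, 9.9]
t 8.07 plate xy [0.8 4.2] tcpz 190.8 rot [179.73   0.35  13.05] F [-5.5 -3.4  9.9] w 70.0
t 8.07 d [ 0.33 -0.03 -0.01] r [0.05 0.06 0.01]
```

View pics/w9.png

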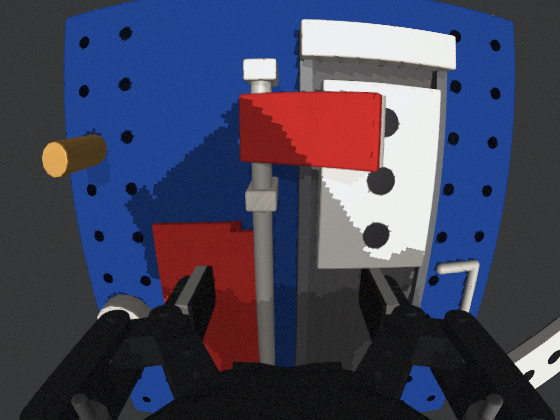

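The coupon is under the jaw with about 9 mm left to the stop. I'll finish in small steps and watch for the force to rise.

```bash
python3 -m jog '[{"grip":70,"dx":0.1,"dy":-0.03,"dz":0,"rx":0.05,"ry":0.06,"rz":0},{"grip":70,"dx":0.2,"dy":-0.03,"dz":0,"rx":0.05,"ry":0.06,"rz":0},{"grip":70,"dx":0.25,"dy":-0.03,"dz":0,"rx":0.05,"ry":0.06,"rz":0},{"grip":70,"dx":0.3,"dy":-0.03,"dz":0,"rx":0.05,"ry":0.06,"rz":0}]'| grep -E 'eef|force|rot'
python3 -m jog '[{"grip":70,"dx":0.06,"dy":0,"dz":0,"rx":0,"ry":0.06,"rz":0},{"grip":70,"dx":0.12,"dy":0,"dz":0,"rx":0,"ry":0.06,"rz":0}]'| grep -E 'eef|force|rot'
python3 - <<'E'
from h import *
where();tool_delta(9,5,26,165)
im=eyes.capture('wrist')[:,:,::-1];cv2.imwrite('pics/w10.png',im)
E
```

```text
eef_pos: [536.5, 11.2, 190.7]
tcp_rot: [179.8, 0.5, 13.0]
contact_force: [-7.2, -2.9, 11.3]
eef_pos: [536.8, 11.4, 190.9]
tcp_rot: [179.8, 0.5, 13.1]
contact_force: [-9.4, 0.2, 10.2]
t 8.62 plate xy [5.2 4.1] tcpz 190.9 rot [179.77   0.47  13.09] F [-9.4  0.2 10.2] w 69.8
t 8.62 d [ 0.15 -0.04 -0.  ] r [0.04 0.08 0.02]
```

View pics/w10.png

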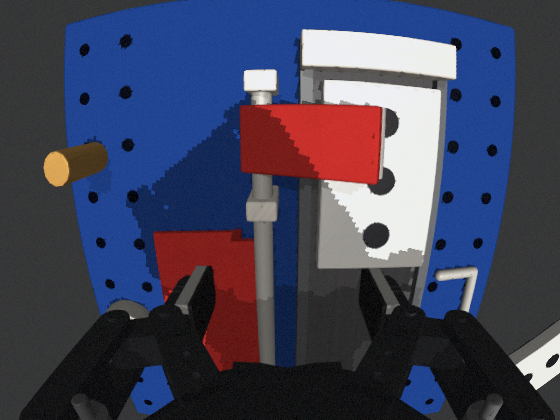

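```bash
python3 -m jog '[{"grip":70,"dx":0.1,"dy":-0.04,"dz":0,"rx":0.04,"ry":0.08,"rz":0},{"grip":70,"dx":0.2,"dy":-0.04,"dz":0,"rx":0.04,"ry":0.08,"rz":0},{"grip":70,"dx":0.2,"dy":-0.04,"dz":0,"rx":0.04,"ry":0.08,"rz":0}]'| grep -E 'eef|force|rot'
python3 -m jog '[{"grip":70,"dx":0.1,"dy":0,"dz":0,"rx":0,"ry":0.06,"rz":0},{"grip":70,"dx":0.2,"dy":0,"dz":0,"rx":0,"ry":0.06,"rz":0},{"grip":70,"dx":0.2,"dy":0,"dz":0,"rx":0,"ry":0.06,"rz":0}]'| grep -E 'eef|force|rot'
python3 - <<'E'
from h import *
where();tool_delta(9,5,26,165)
im=eyes.capture('wrist')[:,:,::-1];cv2.imwrite('pics/w11.png',im)
E
```

```text
eef_pos: [538.7, 11.9, 190.8]
tcp_rot: [179.8, 0.5, 13.1]
contact_force: [-7.0, -3.4, 11.7]
eef_pos: [541.0, 12.4, 190.9]
tcp_rot: [179.7, 0.5, 13.1]
contact_force: [-6.9, -1.8, 9.9]
t 9.17 plate xy [9.5 4.1] tcpz 190.9 rot [179.73   0.5   13.14] F [-6.9 -1.8  9.9] w 69.9
t 9.17 d [-0.02 -0.04 -0.01] r [0.05 0.08 0.03]
```

View pics/w11.png

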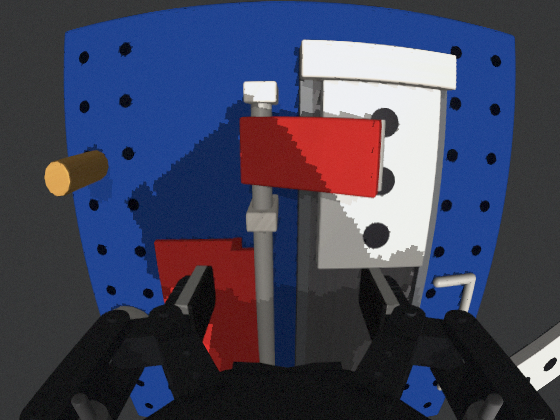

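Nearly there: the stop's lower edge (row ~85) now meets the coupon's front at the right. I'll push on gently until the force rises.

```bash
python3 -m jog '[{"grip":70,"dx":0.1,"dy":-0.04,"dz":0,"rx":0.04,"ry":0.08,"rz":0},{"grip":70,"dx":0.2,"dy":-0.04,"dz":0,"rx":0.04,"ry":0.08,"rz":0},{"grip":70,"dx":0.2,"dy":-0.04,"dz":0,"rx":0.04,"ry":0.08,"rz":0}]'| grep -E 'eef|force|rot'
python3 -m jog '[{"grip":70,"dx":0.1,"dy":0,"dz":0,"rx":0,"ry":0.06,"rz":0},{"grip":70,"dx":0.2,"dy":0,"dz":0,"rx":0,"ry":0.06,"rz":0},{"grip":70,"dx":0.2,"dy":0,"dz":0,"rx":0,"ry":0.06,"rz":0}]'| grep -E 'eef|force|rot'
python3 - <<'E'
from h import *
where();tool_delta(9,5,26,165)
im=eyes.capture('wrist')[:,:,::-1];cv2.imwrite('pics/w12.png',im)
E
```

```text
eef_pos: [541.9, 12.5, 190.8]
tcp_rot: [179.7, 0.6, 13.1]
contact_force: [-10.0, -4.2, 13.1]
eef_pos: [542.6, 12.9, 190.6]
tcp_rot: [179.6, 0.9, 13.1]
contact_force: [-10.8, -1.6, 13.9]
t 9.72 plate xy [11.2  4.2] tcpz 190.6 rot [179.64   0.92  13.08] F [-10.8  -1.6  13.9] w 70.0
t 9.72 d [-0.09 -0.03 -0.01] r [0.06 0.15 0.02]
```

View pics/w12.png

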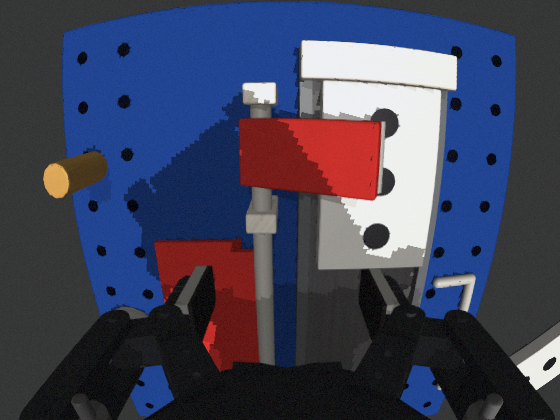

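```bash
python3 -m jog '[{"grip":70,"dx":0.2,"dy":-0.03,"dz":0,"rx":0.04,"ry":0.15,"rz":0},{"grip":70,"dx":0.4,"dy":-0.03,"dz":0,"rx":0.04,"ry":0.15,"rz":0},{"grip":70,"dx":0.4,"dy":-0.03,"dz":0,"rx":0.04,"ry":0.15,"rz":0}]'| grep -E 'eef|force|rot'
python3 - <<'E'
from h import *
where();tool_delta(9,5,26,165)
im=eyes.capture('wrist')[:,:,::-1];cv2.imwrite('pics/w13.png',cv2.resize(im[20:120,280:480],None,fx=4,fy=4,interpolation=cv2.INTER_CUBIC))
E
```

```text
eef_pos: [544.2, 13.0, 189.7]
tcp_rot: [179.6, 1.3, 12.9]
contact_force: [-19.6, -3.3, 18.4]
t 10.02 plate xy [12.7  4. ] tcpz 189.7 rot [179.57   1.34  12.92] F [-19.6  -3.3  18.4] w 69.9
t 10.02 d [-0.15 -0.04 -0.05] r [ 0.07  0.22 -0.01]
```

View pics/w13.png

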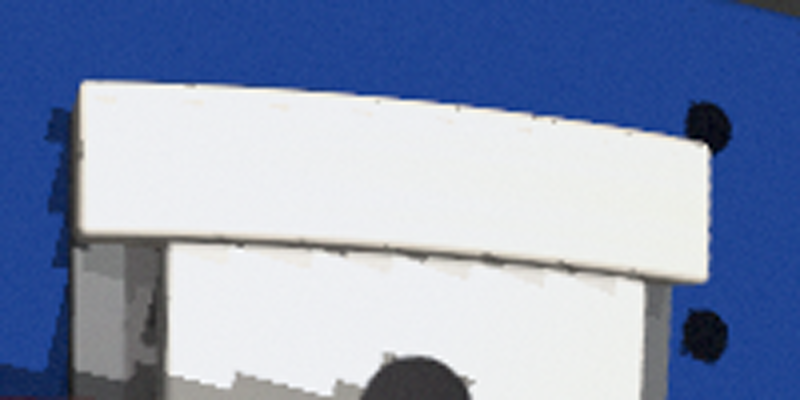

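The coupon's front is flush and parallel with the stop, and the force has risen to about 20 N. Now I'll back off while still holding the bar, then raise slowly.

```bash
python3 -m jog '[{"grip":70,"dx":-0.15,"dy":0,"dz":-0.04,"rx":0.05,"ry":0.22,"rz":0},{"grip":70,"dx":-0.3,"dy":0,"dz":-0.04,"rx":0.05,"ry":0.22,"rz":0},{"grip":70,"dx":-0.45,"dy":0,"dz":-0.04,"rx":0.05,"ry":0.22,"rz":0},{"grip":70,"dx":-0.6,"dy":0,"dz":-0.04,"rx":0.05,"ry":0.22,"rz":0},{"grip":70,"dx":-0.6,"dy":0,"dz":-0.04,"rx":0.05,"ry":0.22,"rz":0}]'| grep -E 'eef|force|rot'
python3 - <<'E'
from h import *
where()
im=eyes.capture('wrist')[:,:,::-1];cv2.imwrite('pics/w14.png',im)
E
```

```text
eef_pos: [532.5, 10.3, 192.9]
tcp_rot: [179.9, -0.6, 12.9]
contact_force: [5.2, -0.4, 9.1]
t 10.48 plate xy [0.8 4. ] tcpz 192.9 rot [179.93  -0.57  12.85] F [ 5.2 -0.4  9.1] w 69.9
```

View pics/w14.png

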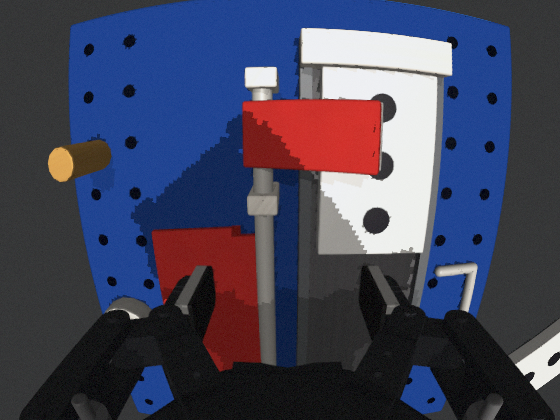

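The finger is clear of the coupon (rear edge at row 253) and the coupon stayed at the stop. Raising slowly.

```bash
python3 -m jog '[{"grip":70,"dx":0,"dy":0,"dz":-0.1,"rx":0,"ry":0,"rz":0},{"grip":70,"dx":0,"dy":0,"dz":-0.2,"rx":0,"ry":0,"rz":0},{"grip":70,"dx":0,"dy":0,"dz":-0.3,"rx":0,"ry":0,"rz":0},{"grip":70,"dx":0,"dy":0,"dz":-0.4,"rx":0,"ry":0,"rz":0},{"grip":70,"dx":0,"dy":0,"dz":-0.5,"rx":0,"ry":0,"rz":0},{"grip":70,"dx":0,"dy":0,"dz":-0.6,"rx":0,"ry":0,"rz":0},{"grip":70,"dx":0,"dy":0,"dz":-0.7,"rx":0,"ry":0,"rz":0},{"grip":70,"dx":0,"dy":0,"dz":-0.8,"rx":0,"ry":0,"rz":0},{"grip":70,"dx":0,"dy":0,"dz":-1.1,"rx":0,"ry":0,"rz":0},{"grip":70,"dx":0,"dy":0,"dz":-1.5,"rx":0,"ry":0,"rz":0}]'| grep -E 'eef|force|rot'
python3 -m jog '[{"grip":70,"dx":0,"dy":0,"dz":-0.7,"rx":0,"ry":0,"rz":0},{"grip":70,"dx":0,"dy":0,"dz":-1.5,"rx":0,"ry":0,"rz":0},{"grip":70,"dx":0,"dy":0,"dz":-2.4,"rx":0,"ry":0,"rz":0},{"grip":70,"dx":-0.5,"dy":0,"dz":-3.2,"rx":0,"ry":0,"rz":0},{"grip":70,"dx":-1.2,"dy":0,"dz":-3.8,"rx":0,"ry":0,"rz":0},{"grip":70,"dx":-1.8,"dy":0,"dz":-4,"rx":0,"ry":0,"rz":0},{"grip":70,"dx":-2,"dy":0,"dz":-4,"rx":0,"ry":0,"rz":0},{"grip":70,"dx":-2,"dy":0,"dz":-4,"rx":0,"ry":0,"rz":0},{"grip":70,"dx":-2,"dy":0,"dz":-4,"rx":0,"ry":0,"rz":0},{"grip":70,"dx":-2,"dy":0,"dz":-4,"rx":0,"ry":0,"rz":0}]'| grep -E 'eef|force|rot'
python3 - <<'E'
from h import *
where()
im=eyes.capture('wrist')[:,:,::-1];cv2.imwrite('pics/w15.png',im)
im=eyes.capture('top')[:,:,::-1];cv2.imwrite('pics/t15.png',im)
im=eyes.capture('scene')[:,:,::-1];cv2.imwrite('pics/s15.png',cv2.resize(im[120:260,220:380],None,fx=4,fy=4,interpolation=cv2.INTER_CUBIC))
E
```

```text
eef_pos: [531.9, 10.3, 230.5]
tcp_rot: [179.9, -0.5, 12.9]
contact_force: [-0.1, -0.0, 0.4]
eef_pos: [483.2, -0.7, 329.8]
tcp_rot: [180.0, -0.5, 12.9]
contact_force: [0.1, 0.0, -0.5]
t 12.20 plate xy [-49.8   4.4] tcpz 329.8 rot [179.95  -0.51  12.87] F [ 0.1  0.  -0.5] w 70.1
```

View pics/w15.png

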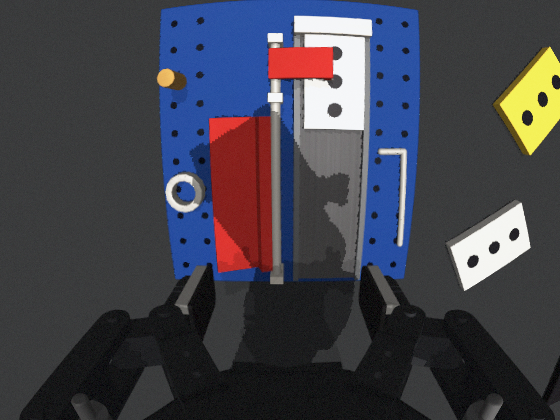

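View pics/s15.png

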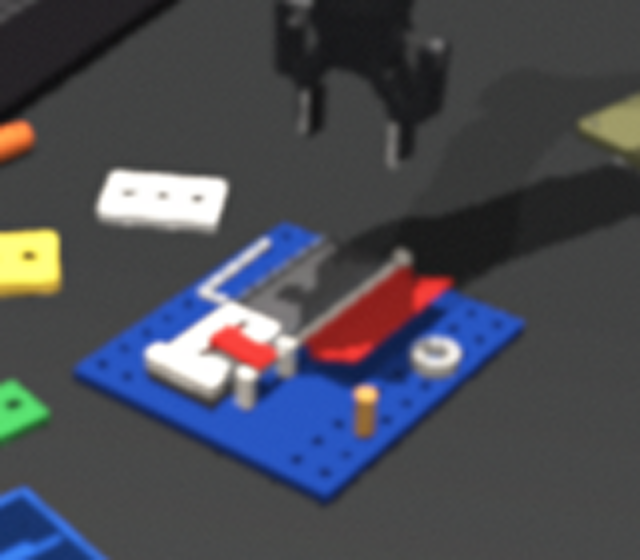

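View pics/t15.png

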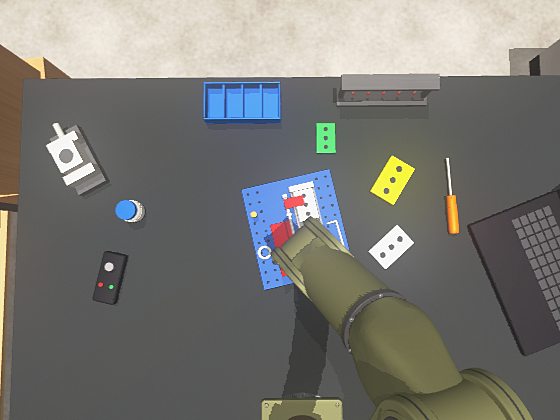

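Run:
```python
from h import *
ci=eyes.camera_info('wrist')
for n,u,v,z in [('rearL',304,128.5,32),('rearR',364,130,32),('stopL',296,32.5,36),('stopR',370,36,36)]: print(n,toplate(onz('wrist',u,v,z,ci)).round(1))
im=cv2.imread('pics/w15.png');cv2.imwrite('pics/w15c.png',cv2.resize(im[5:145,240:400],None,fx=4.2,fy=4.2,interpolation=cv2.INTER_CUBIC))
```

```text
rearL [ 18.5 -11. ]
rearR [ 18.4 -61. ]
stopL [98.1 -4.4]
stopR [ 98.2 -64.8]
```

View pics/w15c.png

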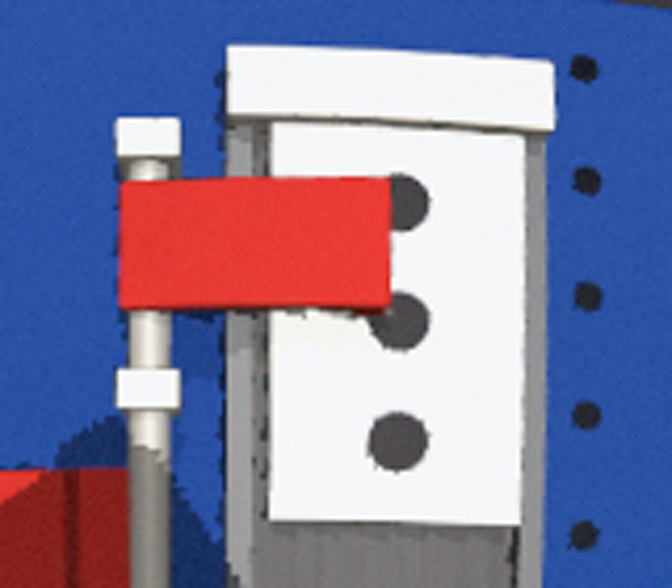

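The distance from stop face to coupon rear measures 79.7 mm against a coupon length of 80 mm. The coupon is square in the lane, the jaw rests on it, and the arm is clear. Handing in.

```bash
python3 -c "
from h import *
where(); print(bot.finish_job())"
```

```text
t 12.35 plate xy [-50.    4.5] tcpz 329.6 rot [179.96  -0.46  12.88] F [-0.6 -0.5 -0.5] w 69.8
the job is handed in; nothing more can be done
None
```

The coupon is home against the end stop with the clip closed on it. I handed the job in at about 12.4 s; no verdict is reported. I pressed the red bar down with the left finger, pushed the coupon beneath the jaw with the right finger, and backed off before letting the bar rise.

**Final checks:**
- **Coupon position:** in the last wrist picture, the stop face to the coupon's rear measured 79.7 mm against its 80 mm length. The coupon is square in the lane.
- **Clip:** the pictures show the bar risen and the jaw resting on the coupon. I judged this by eye; I did not measure the clip angle.
- **Arm and bystanders:** the arm is about 100 mm clear and the force reads zero. The hex key, ring, pin, pendant, jar and driver looked unmoved in the pictures.

**What disagreed:**
- **Frame offset:** my first plate frame was about 2.5 mm off sideways, and I corrected it.
- **Tip length:** the fingertips turned out to be about 160–165 mm ahead of the TCP at that opening, not 173 mm.
- **Bar limit:** I briefly pressed the bar onto its limit at about 36 N before easing off. This was within the limits you gave.

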